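# Lever open the dust cover and hold the index plunger back

### The job

I want to turn the plaster model on the mandrel stand: with the plaster knife's blade, lever open the black dust cover on top of the stand by its front lip and swing it right back, then lay the knife down flat on the bench. Then take the red knob of the index plunger, pull it straight up as far as it goes and keep holding it there - finish while still holding it, so the pin stays clear of the index disc. Do not knock the model or push the other things about.

Things in the scene. Friction and masses are not known exactly. Their poses are not given: they have to be found in the camera images.
- stand: indexing mandrel stand, bolted down: white base plate 160 x 140 x 12 mm, white posts, green head. Origin: centre of the base's underside, on the bench; x away from the robot, y left along the spindle (axis 110 mm up), z up; yaw within 0.2 rad. Green deck on top: upper face z = 175 mm, x -60 to +58, y -46 to +46 mm; the plunger stands in its middle under the black dust cover
- cover (a joint): opening angle of the black dust cover, rad: 0 closed (starts 0 to 0.03), stop at 1.95. Hood of 3 mm sheet, 92 (x) x 85 (y) x 54 mm high, hinged along y at its far edge; swings up and away from the robot (+x). About 1 N up at the lip moves it; it stays at any angle. Front wall at stand x = -45 to -42 mm; beneath wall and lip a 7 mm high slot over the deck, open to the front, free inside as far as the knob
- lip (a point): middle of the front lower edge of the cover's steel pry lip (56 mm wide in y, 3 mm thick, standing 15 mm out of the front wall); closed, it is at stand x = -60 mm, z = 182 mm, over the deck's front edge, with the 7 mm slot for a blade beneath. Moves with the cover, 109 mm from the hinge line; axes parallel to the stand's when closed
- hinge (a point): middle of the cover's hinge line, fixed to the stand at x = +49 mm, z = 177 mm; the line runs along stand y
- plunger (a joint): how far the plunger is pulled up, m: 0 seated in the notch of the index disc (start), 0.014 fully back against its stop. Spring: 5 N at 0, growing evenly to 12 N at 0.014; let go, it snaps back
- knob (a point): centre of the plunger's red pull knob (upright, 27 mm diameter, 26 mm high); seated, it is at stand x = 0, y = 0, z = 200 mm, its underside 12 mm above the deck over a 20 mm wide bush. Moves straight up along stand z. With the cover open nothing stands beside it
- knife_grip (a point): grip point of the plaster knife, near its centre of mass, half-way up the wooden handle (20 mm wide, 18 mm high, from 83 mm behind, -x, to 27 mm ahead of this point); then a flat steel blade 24 mm wide, 2 mm thick, at half the handle's height, tip 117 mm ahead (+x). Lies flat, this point 9 mm above the bench; x to the blade tip, away from the robot within 0.35 rad; z up. 70 to 120 g
- model_mid (a point): centre of the white plaster model on the spindle axis, at stand y = -262 mm, z = 110 mm: 215 mm long along y, 124 mm across; between it and the stand's head a green pipe socket with a steel clamp lever (stand y -56 to -122 mm, up to z = 192 mm). Model and socket turn with the spindle; leave alone
- knife: the same knife's body; origin under it on its underside, 22 mm ahead of the grip point, same axes
- rasp: plaster rasp with a wooden handle, 250 mm long, 26 mm wide, lying beside the knife; leave alone (origin: centre of its underside)
- bowl: green mixing bowl, 124 mm across, 68 mm high; leave alone (origin: centre of its underside)
- spray: aluminium bottle, 60 mm across, 165 mm high; leave alone (origin: centre of its underside)
- small_cast: small loose plaster cast standing upright, 84 mm across, 150 mm high with its pipe; leave alone (origin: centre of its underside)
- pencil: red flat pencil, 190 mm long, lying on the bench; leave alone (origin: centre of its underside)
- tin: tin, 72 mm across, 85 mm high; leave alone (origin: centre of its underside)
Mind the look-alikes: they are no part of the job. What is shaped like the knife but blue or turquoise is not meant.

How it is judged:
By the outcome, as a careful person would: the job done as asked, in the order asked, and still so for the second after the job is handed in, while the arm keeps its last pose, push and grip.
It also fails if it takes over 70 s, if anything falls off the work surface, if the arm or the gripper's body presses on something with over 40 N, if the wrist force passes 120 N, or if a joint passes its speed limit or range.

### The arm

A 6-joint arm with a two-finger parallel gripper is mounted at the origin on the work surface. World frame = base frame: x ahead of the robot, y to its left, z up, the work surface at z = 0. Lengths are in m, angles in rad, forces in N, time in s.
With the tool pointing down it reaches from about 0.3 to 0.775 m from the base axis. Payload 14.6 kg.
Tool frame: the origin (TCP) lies midway between the tips of the shut fingers; the grasp point (between the pads) lies 19 mm behind it (ctrl.grip_depth is the distance from the TCP to the grasp point, in m); z points along the fingers, x is the direction in which the jaws open and shut, and the axes are right-handed (so a half turn about z gives the same grasp; the last joint's range is limited). The gripper opens to 94 mm and grips with 3 to 60 N. Pads are 16 mm wide; open, the fingers measure 119 mm over their backs; the gripper's body (75 mm by 177 mm) begins 78 mm behind the grasp point.
Start: joints at [-1.226, 0.3, 1.521, -0, 1.321, -0.067], TCP at [0.22, -0.504, 0.205] pointing down, gripper open.
Joint ranges: [-3.03, 3.03], [-0.79, 2.21], [0.23, 2.52], [-1.04, 4.18], [0, 3.07], [-2.55, 2.55]. Speed limits (rad/s): [2.22, 2.22, 2.57, 3.14, 3.14, 3.14].

### API

Orientations are given as [roll, pitch, yaw] about the fixed x, y, z axes, in that order (R = Rz(yaw) Ry(pitch) Rx(roll)).
In Python, from station import ctrl gives the robot as it stands.
- The arm moves only by the tool play_rows, never from a script. Its argument "steps" is a list that holds one entry, the list of rows, each a list of 7 numbers: the shift along the tool's x, y, z in cm, then the turn, a rotation vector about the tool's x, y, z in rad, then the opening, from 0 (shut) to 1 (fully open). In form: [[[x, y, z, ax, ay, az, hand], ...]]. A call has 1 to 20 rows; each row is the pose to reach, as a shift and turn from the pose measured when the call began, along the tool's axes at that moment; what a row does not reach only later rows make up. A row lasts 1/12 s, in which the tool goes at most 41.7 mm and 7.16 degrees, less where a joint would pass 70% of its speed; a pose out of reach is approached as far as the arm can. A call with a gripper value outside its range is refused whole. The fingers move at their own pace and stop on an object; "force" is the grip in N (left out, the last holds). Time passes only in rows, so rows that repeat a pose let the fingers close. It gives the time, the measured TCP pose, the force and the opening at its end, in the units of the state.
- ctrl.get_obs(): the state, without advancing time (a new reading comes with each control period).
- ctrl.camera(name): name is "scene" or "top" or "wrist"; returns a dict with "frame" (480x640x3 uint8, blue, green, red), "fovy" (degrees; the focal length in pixels is half the picture's height over the tangent of half this angle, whatever the lens; pixels are square), "cx", "cy" (the principal point, pixels), "D" ([k1, k2, p1, p2, k3] as OpenCV has them; the pictures are not rectified), "world_to_cam" (4x4, takes a point from world to camera coordinates). Camera axes: x right, y up, looking along -z (the intrinsics and any distortion apply to the point x, -y, -z); pixel columns grow to the right and rows downward; lengths in m; the calibration is good to about 2 mm. A picture is of the moment at which its call begins. There is no depth.
- ctrl.hand_in(): hands the job in, once; it reports no verdict.
The state is a dict: "time_s": time; "qpos": joint angles; "joint_vel": joint speeds; "tau": joint torques, N m; "ee_pos": TCP position; "eef_rot": TCP orientation; "force": force on the tool from outside, world axes, zero at the start; "moment": the same for the moment, N m; "grip_width": finger opening in m.
Only numpy, scipy, OpenCV 4.12 (cv2) and the standard library are available. Lean on these libraries where they do the work, as an engineer would, in place of code of your own. Each camera call takes 0.05 s, during which the arm holds its last target. There are 200 camera calls.

## Working session

There is one attempt and no reset: what is moved stays moved. The work goes in short steps, Python scripts to look and compute and a tool call to move; the robot and the scene stay as the last step left them, time stands still between calls to the robot, and variables do not carry over. Pictures are saved under pics/ and viewed, about 8 in all and at most 12, crops included, and the job is handed in when it is done.

Besides the shell and the picture viewer there is one more tool, called after "Call:" as name(argument=value, ...), one argument or row to a line, values as JSON. play_rows: Moves the arm, as the interface text tells. Its arguments: {"type":"object","properties":{"steps":{"type":"array"},"force":{"type":"number"}},"required":["steps"]}

```bash
ls; mkdir -p pics; cat > h.py <<'E'
import numpy as np, cv2
from station import ctrl
from scipy.spatial.transform import Rotation as R
def cam(n):
    c=ctrl.camera(n); f=240/np.tan(np.radians(c["fovy"])/2)
    c["K"]=np.array([[f,0,c["cx"]],[0,f,c["cy"]],[0,0,1.]]); c["D"]=np.array(c["D"],float); c["T"]=np.array(c["world_to_cam"]); return c
def ray(c,uv):
    p=cv2.undistortPoints(np.array(uv,float).reshape(-1,1,2),c["K"],c["D"]).reshape(-1,2)
    d=np.c_[p[:,0],-p[:,1],-np.ones(len(p))]
    Rm=c["T"][:3,:3]; return -Rm.T@c["T"][:3,3], d@Rm
def onz(c,uv,z):
    o,d=ray(c,uv); return o+d*((z-o[2])/d[:,2])[:,None]
def proj(c,P):
    P=np.atleast_2d(P)@c["T"][:3,:3].T+c["T"][:3,3]; P=P*[1,-1,-1]
    return cv2.projectPoints(P,np.zeros(3),np.zeros(3),c["K"],c["D"])[0].reshape(-1,2)
def tri(c1,u1,c2,u2):
    o1,d1=ray(c1,u1);o2,d2=ray(c2,u2);out=[]
    for a,b in zip(d1,d2):
        s=np.linalg.lstsq(np.c_[a,-b],o2-o1,rcond=None)[0]; p,q=o1+a*s[0],o2+b*s[1]; out.append(np.r_[(p+q)/2,np.linalg.norm(p-q)])
    return np.array(out)
def pose():
    o=ctrl.get_obs(); return np.array(o["ee_pos"]),o
E
python3 - <<'E'
from h import *
for n in("scene","top"):
    c=cam(n); cv2.imwrite(f"pics/{n}0.png",c["frame"]); o,_=ray(c,[[320,240]]); print(n,o,c["fovy"],c["D"])
print(ctrl.get_obs())
E
```

```text
pics
scene [ 1.28440957 -0.57385037  0.82321416] 57.667112972558606 [-0.07899797  0.          0.          0.          0.        ]
top [0.27859841 0.00223598 1.5243042 ] 45.235915457252354 [-0.01042104  0.          0.          0.          0.        ]
{'time_s': 0.1, 'qpos': array([-1.22558582e+00,  3.00432967e-01,  1.52150171e+00, -2.45316764e-05,
        1.32067907e+00, -6.66238402e-02]), 'joint_vel': array([ 0.00096049, -0.00089638, -0.00040472,  0.0007758 ,  0.00167533,
       -0.00094619]), 'tau': array([ 8.91763120e-04, -5.32646120e+01, -3.53284550e+01,  7.09935394e-02,
        2.34411901e-02, -4.72169154e-05]), 'ee_pos': array([ 0.22006347, -0.50381125,  0.20494082]), 'eef_rot': array([-3.14154838e+00,  1.02041072e-03, -1.15895587e+00]), 'force': array([ 0.0428895 ,  0.32671996, -0.10948813]), 'moment': array([ 0.06028626, -0.01271241,  0.00390467]), 'grip_width': 0.09403180989978878}
```

View pics/scene0.png

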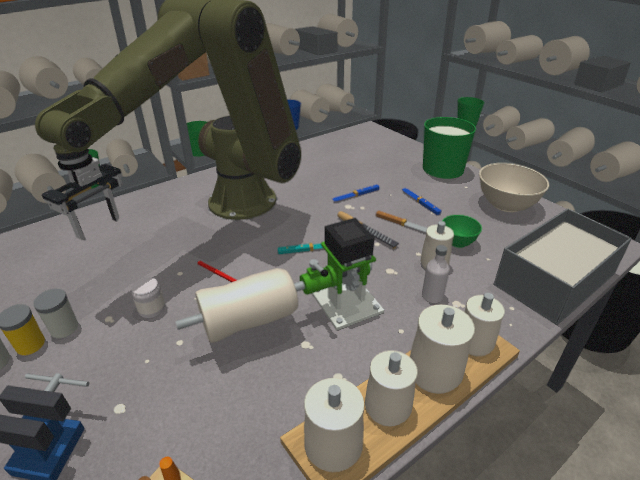

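View pics/top0.png

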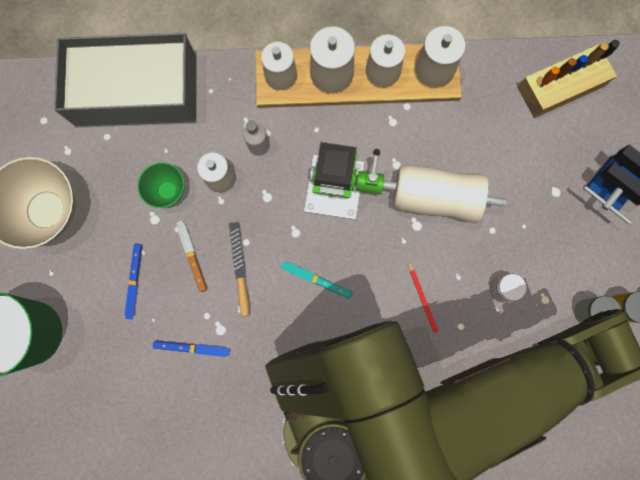

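Both views show the whole bench. In the top view x runs up and y runs left.

Candidates for the knife in the top view:
- Wooden handle with steel blade at (191,256): this matches the description.
- Blue at (133,281) and (191,348), and turquoise at (316,279): look-alikes.
- Rasp at (239,270), with a toothed blade.

I choose (191,256) and will check it in one crop.

```bash
python3 - <<'E'
from h import *
c=cam("top"); F=c["frame"]
a=cv2.resize(F[210:310,150:270],None,fx=4,fy=4,interpolation=cv2.INTER_CUBIC)
b=cv2.resize(F[130:230,290:400],None,fx=4,fy=4,interpolation=cv2.INTER_CUBIC)[:400,:]
cv2.imwrite("pics/crop1.png",np.hstack([a[:,:360],b]))
hsv=cv2.cvtColor(F,cv2.COLOR_BGR2HSV)
m=cv2.inRange(hsv,(5,110,60),(22,255,255)); m[:, :150]=0;m[:210]=0;m[:,222:]=0;m[320:]=0
ys,xs=np.nonzero(m); print(len(xs))
cv_=cv2.minAreaRect(np.c_[xs,ys].astype(np.float32)); bx=cv2.boxPoints(cv_); print(bx, onz(c,bx,.014).round(4))
# stand base white
g=cv2.inRange(hsv,(0,0,150),(180,40,255)); g2=np.zeros_like(g); g2[150:222,295:365]=g[150:222,295:365]
cs=max(cv2.findContours(g2,0,2)[0],key=cv2.contourArea); bb=cv2.boxPoints(cv2.minAreaRect(cs)); print("base",bb,onz(c,bb,.012).round(4))
d=cv2.inRange(hsv,(0,0,0),(180,255,70)); d2=np.zeros_like(d); d2[135:205,305:365]=d[135:205,305:365]
cs=max(cv2.findContours(d2,0,2)[0],key=cv2.contourArea); bb=cv2.boxPoints(cv2.minAreaRect(cs)); print("cover",bb,onz(c,bb,.236).round(4))
E
```

```text
297
[[185.79602 253.4334 ]
 [193.19687 250.76909]
 [206.93909 288.9419 ]
 [199.53824 291.6062 ]] [[0.4684 0.3742 0.014 ]
 [0.4749 0.3544 0.014 ]
 [0.3726 0.3177 0.014 ]
 [0.3662 0.3373 0.014 ]]
base [[295. 150.]
 [364. 150.]
 [364. 221.]
 [295. 221.]] [[ 0.7427  0.0774  0.012 ]
 [ 0.736  -0.1097  0.012 ]
 [ 0.5409 -0.1017  0.012 ]
 [ 0.5468  0.0819  0.012 ]]
cover [[314.237   183.95953]
 [320.5954  142.63007]
 [355.31213 147.9711 ]
 [348.95374 189.30057]] [[ 0.5918  0.024   0.236 ]
 [ 0.6895  0.0065  0.236 ]
 [ 0.6738 -0.0733  0.236 ]
 [ 0.5766 -0.055   0.236 ]]
```

View pics/crop1.png

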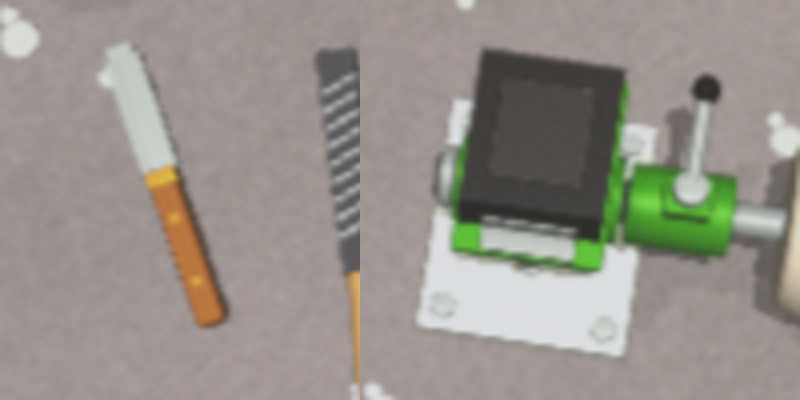

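The crop confirms the choice: steel blade, yellow ferrule and wooden handle. It also shows the stand, with the lip's front edge from about (320,191) to (343,195). I'll fix the stand pose from that and compute the first move.

```bash
cat >> h.py <<'E'
def go(p,rpy):
    o=ctrl.get_obs(); R0=R.from_euler("xyz",o["eef_rot"]); d=R0.inv().apply(np.array(p)-o["ee_pos"])*100
    w=(R0.inv()*R.from_euler("xyz",rpy)).as_rotvec(); print("row",d.round(2),w.round(3)); return d,w
E
python3 - <<'E'
from h import *
c=cam("top")
L=onz(c,[[320.25,191.25],[343.25,195.5]],.182); print("lip",L.round(4), "len",np.linalg.norm(L[0]-L[1]), "yaw",np.arctan2(*(L[0]-L[1])[:2])*-1)
B=onz(c,[[304.3,211.3],[355.5,218.8],[313.8,154.5]],.012); print(B.round(4))
u=(B[2]-B[0])[:2];print("yaw base",np.arctan2(u[1],u[0]), np.linalg.norm(u), -np.arctan2((B[0]-B[1])[0],(B[0]-B[1])[1]),np.linalg.norm(B[0]-B[1]))
y=-.165; f=np.array([np.cos(y),np.sin(y)])
print("orig lip",L.mean(0)[:2]+.06*f,"base",B[:2].mean(0)[:2]+.08*f)
go([.4475,.3556,.15],[np.pi,0,.345-np.pi/2])
E
```

```text
lip [[ 0.5867  0.0111  0.182 ]
 [ 0.5745 -0.0433  0.182 ]] len 0.0557186758848104 yaw -0.2204457864392723
[[ 0.5723  0.0564  0.012 ]
 [ 0.5475 -0.0794  0.012 ]
 [ 0.7283  0.0266  0.012 ]]
yaw base -0.18865208082026783 0.15877859376493078 -0.1804725510228578 0.13803874879461325
orig lip [ 0.63975592 -0.02598848] base [ 0.63882353 -0.02462612]
row [-69.66 -55.24   5.56] [-0.     0.001  0.067]
```

Call:
play_rows(
  steps=[
    [[-35, -27.6, 2.8, 0, 0, 0.03, 1], [-69.7, -55.2, 5.6, 0, 0, 0.067, 1], [-69.7, -55.2, 5.6, 0, 0, 0.067, 1], [-69.7, -55.2, 5.6, 0, 0, 0.067, 1], [-69.7, -55.2, 5.6, 0, 0, 0.067, 1], [-69.7, -55.2, 5.6, 0, 0, 0.067, 1], [-69.7, -55.2, 5.6, 0, 0, 0.067, 1], [-69.7, -55.2, 5.6, 0, 0, 0.067, 1], [-69.7, -55.2, 5.6, 0, 0, 0.067, 1], [-69.7, -55.2, 5.6, 0, 0, 0.067, 1], [-69.7, -55.2, 5.6, 0, 0, 0.067, 1], [-69.7, -55.2, 5.6, 0, 0, 0.067, 1], [-69.7, -55.2, 5.6, 0, 0, 0.067, 1], [-69.7, -55.2, 5.6, 0, 0, 0.067, 1], [-69.7, -55.2, 5.6, 0, 0, 0.067, 1], [-69.7, -55.2, 5.6, 0, 0, 0.067, 1], [-69.7, -55.2, 5.6, 0, 0, 0.067, 1], [-69.7, -55.2, 5.6, 0, 0, 0.067, 1], [-69.7, -55.2, 5.6, 0, 0, 0.067, 1], [-69.7, -55.2, 5.6, 0, 0, 0.067, 1]],
  ],
)

```text
time_s: 1.87
ee_pos: [0.4322, 0.3025, 0.1529]
eef_rot: [3.141, 0.001, -1.226]
force: [0.4, -0.1, 0.3]
grip_width: 0.0939
```

```bash
python3 - <<'E'
from h import *
go([.4475,.3556,.12],[np.pi,0,.345-np.pi/2])
E
```

```text
row [-4.48 -3.24  3.29] [0.    0.001 0.   ]
```

Call:
play_rows(
  steps=[
    [[-4.5, -3.2, 3.3, 0, 0, 0, 0.6], [-4.5, -3.2, 3.3, 0, 0, 0, 0.6], [-4.5, -3.2, 3.3, 0, 0, 0, 0.6], [-4.5, -3.2, 3.3, 0, 0, 0, 0.6]],
  ],
)

```text
time_s: 2.2
ee_pos: [0.4465, 0.356, 0.1187]
eef_rot: [3.139, -0.0, -1.224]
force: [0.6, 0.3, 0.2]
grip_width: 0.0707
```

```bash
python3 - <<'E'
from h import *
c=cam("wrist"); F=c["frame"]; cv2.imwrite("pics/w1.png",F)
hsv=cv2.cvtColor(F,cv2.COLOR_BGR2HSV); m=cv2.inRange(hsv,(5,110,60),(22,255,255))
m=cv2.morphologyEx(m,cv2.MORPH_CLOSE,np.ones((9,9)))
for k in cv2.findContours(m,0,2)[0]:
    if cv2.contourArea(k)>500:
        b=cv2.boxPoints(cv2.minAreaRect(k)); print(b.round(),onz(c,b,.014).round(4).tolist())
print(ctrl.get_obs()["ee_pos"],proj(c,[[.4475,.3556,.009]]))
E
```

```text
[[225. 436.]
 [621. 436.]
 [621. 479.]
 [225. 479.]] [[0.2338, 0.3713, 0.014], [0.3549, 0.0056, 0.014], [0.306, -0.0302, 0.014], [0.1815, 0.3571, 0.014]]
[[473. 367.]
 [500. 363.]
 [511. 436.]
 [485. 440.]] [[0.3798, 0.1868, 0.014], [0.3913, 0.166, 0.014], [0.3229, 0.1155, 0.014], [0.3104, 0.1381, 0.014]]
[[125. 436.]
 [135. 363.]
 [163. 367.]
 [153. 440.]] [[0.1985, 0.4607, 0.014], [0.2826, 0.4669, 0.014], [0.2876, 0.4429, 0.014], [0.204, 0.4347, 0.014]]
[[306. 204.]
 [332. 204.]
 [332. 333.]
 [306. 333.]] [[0.4666, 0.3726, 0.014], [0.4733, 0.354, 0.014], [0.3704, 0.3156, 0.014], [0.363, 0.3362, 0.014]]
[0.4468269  0.35532521 0.11974773] [[318.4682429  232.51689624]]
```

View pics/w1.png

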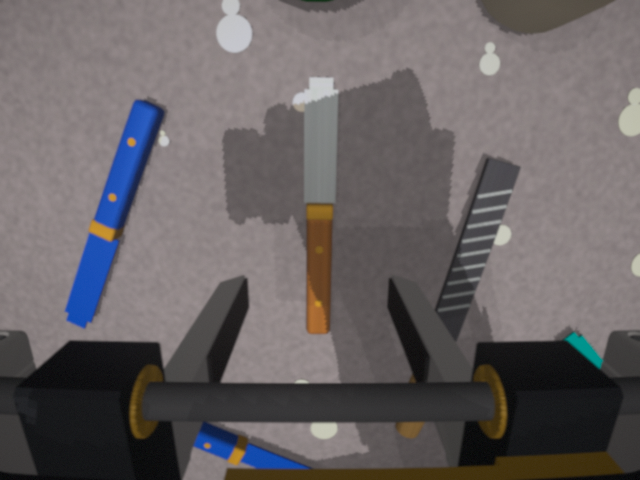

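The wrist view shows the knife centred between the fingers at (319,268), with the rasp and the blue knife well clear. Descending and gripping.

```bash
python3 - <<'E'
from h import *
go([.4448,.3541,.003],[np.pi,0,.346-np.pi/2])
E
```

```text
row [ 0.05  0.22 11.67] [ 0.001  0.    -0.   ]
```

Call:
play_rows(
  steps=[
    [[0, 0.2, 3.5, 0, 0, 0, 0.6], [0, 0.2, 7, 0, 0, 0, 0.6], [0, 0.2, 9.5, 0, 0, 0, 0.6], [0, 0.2, 11, 0, 0, 0, 0.6], [0, 0.2, 11.6, 0, 0, 0, 0.6], [0, 0.2, 11.6, 0, 0, 0, 0.6], [0, 0.2, 11.6, 0, 0, 0, 0], [0, 0.2, 11.6, 0, 0, 0, 0], [0, 0.2, 11.6, 0, 0, 0, 0], [0, 0.2, 11.6, 0, 0, 0, 0], [0, 0.2, 11.6, 0, 0, 0, 0], [0, 0.2, 11.6, 0, 0, 0, 0], [0, 0.2, 11.6, 0, 0, 0, 0]],
  ],
  force=55,
)

```text
time_s: 3.33
ee_pos: [0.4449, 0.3548, 0.0041]
eef_rot: [3.141, 0.0, -1.225]
force: [-0.5, -0.6, 3.0]
grip_width: 0.0197
```

```bash
cat >> h.py <<'E'
S=[.638,-.026,-.18]
def st(x,y,z):
    a=S[2]; return np.array([S[0]+x*np.cos(a)-y*np.sin(a),S[1]+x*np.sin(a)+y*np.cos(a),z])
def tip(x,z,y=0,pitch=0): # go so that blade tip is at stand x,z
    return go(st(x-.117*np.cos(pitch)-.0049*np.sin(pitch),y,z+.117*np.sin(pitch)-.0049*np.cos(pitch)),[np.pi,pitch,S[2]-np.pi/2] if not pitch else None)
E
python3 - <<'E'
from h import *
tip(-.1,.215)
E
```

```text
row [ 31.47  13.52 -20.61] [0.001 0.    0.526]
```

Call:
play_rows(
  steps=[
    [[0, 0, -3, 0, 0, 0, 0], [0, 0, -7, 0, 0, 0, 0], [0, 0, -11, 0, 0, 0, 0], [0, 0, -15, 0, 0, 0, 0], [0, 0, -19, 0, 0, 0, 0], [2, 1, -20.6, 0, 0, 0.04, 0], [5, 2.2, -20.6, 0, 0, 0.09, 0], [9, 4, -20.6, 0, 0, 0.16, 0], [13, 5.7, -20.6, 0, 0, 0.23, 0], [17, 7.4, -20.6, 0, 0, 0.3, 0], [21, 9, -20.6, 0, 0, 0.37, 0], [25, 10.7, -20.6, 0, 0, 0.43, 0], [28.5, 12.3, -20.6, 0, 0, 0.49, 0], [31, 13.3, -20.6, 0, 0, 0.52, 0], [31.5, 13.5, -20.6, 0, 0, 0.526, 0], [31.5, 13.5, -20.6, 0, 0, 0.526, 0]],
  ],
)

```text
time_s: 4.67
ee_pos: [0.4246, 0.0112, 0.2101]
eef_rot: [3.141, 0.0, -1.754]
force: [-0.7, -0.5, -0.8]
grip_width: 0.0197
```

```bash
python3 - <<'E'
from h import *
print(ctrl.get_obs()["ee_pos"],ctrl.get_obs()["eef_rot"],ctrl.get_obs()["grip_width"])
tip(-.1,.1785)
a=cam("wrist");b=cam("scene"); 
print("pred tip wrist/scene",proj(a,[st(-.1,0,.215)]),proj(b,[st(-.1,0,.215)]),"lip",proj(a,[st(-.06,.028,.182),st(-.06,-.028,.182)]),proj(b,[st(-.06,.028,.182),st(-.06,-.028,.182),st(-.06,.046,.175),st(-.06,-.046,.175)]))
w=a["frame"][0:360,140:540]; s=cv2.resize(b["frame"][190:310,270:403],None,fx=3,fy=3,interpolation=cv2.INTER_CUBIC)
cv2.imwrite("pics/w2.png",np.hstack([w,s]))
E
```

```text
[0.42464889 0.01118478 0.21007164] [ 3.14104691e+00  3.74642845e-05 -1.75436454e+00] 0.019724495186966017
row [-0.16  0.04  3.65] [ 0.001  0.    -0.004]
pred tip wrist/scene [[312.48387245  39.97445335]] [[329.06208839 217.07786403]] lip [[255.23284271 -31.70221191]
 [370.45382113 -32.27396902]] [[345.87018714 232.84391975]
 [326.27936057 238.60567799]
 [351.92645681 233.26132005]
 [319.85588005 242.76073472]]
```

View pics/w2.png

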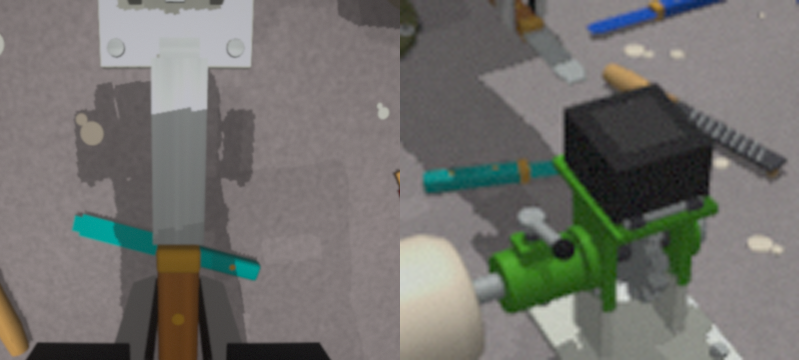

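The crop shows the blade straight ahead of the stand: tip at about (320,42) in the wrist view and (327,215) in the scene view. The predictions were (312,40) and (329,217), so the in-hand pose is within 2 mm. Lowering to slot height and inserting.

Call:
play_rows(
  steps=[
    [[-0.15, 0, 1.5, 0, 0, 0, 0], [-0.15, 0, 3, 0, 0, 0, 0], [-0.15, 0, 3.65, 0, 0, 0, 0], [-0.15, 0, 3.65, 0, 0, 0, 0], [-0.15, 0, 3.65, 0, 0, 0, 0], [-0.15, -1, 3.65, 0, 0, 0, 0], [-0.15, -2, 3.65, 0, 0, 0, 0], [-0.15, -3, 3.65, 0, 0, 0, 0], [-0.15, -3.5, 3.65, 0, 0, 0, 0], [-0.15, -3.5, 3.65, 0, 0, 0, 0]],
  ],
)

```text
time_s: 5.6
ee_pos: [0.4606, 0.0081, 0.1734]
eef_rot: [3.141, 0.0, -1.751]
force: [0.9, 0.3, -1.1]
grip_width: 0.0197
```

```bash
python3 - <<'E'
from h import *
print(ctrl.get_obs()["ee_pos"],ctrl.get_obs()["force"])
tip(-.022,.1785)
b=cam("wrist"); P=[st(-.06,.028,.182),st(-.06,-.028,.182),st(-.06,.046,.175),st(-.06,-.046,.175),st(-.065,0,.1785)]
print(proj(b,P).round(1))
cv2.imwrite("pics/w3.png",b["frame"][0:360,120:520])
E
```

```text
[0.46060577 0.00806639 0.17337276] [ 0.93669725  0.30233027 -1.05450398]
row [ 0.17 -4.16 -0.03] [ 0.001  0.    -0.   ]
[[253.4  27.7]
 [389.4  27.7]
 [214.4  32.4]
 [428.   32.5]
 [321.3  42.1]]
```

View pics/w3.png

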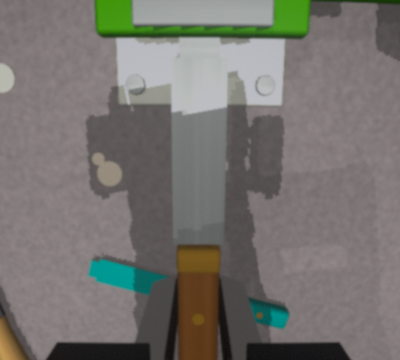

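The wrist crop shows the lip front edge at columns 252–393 (predicted 253–389) and the deck edge about 2 mm nearer than predicted. The blade is centred on the lip. Advancing into the slot.

Call:
play_rows(
  steps=[
    [[0, -0.6, 0, 0, 0, 0, 0], [0, -1.2, 0, 0, 0, 0, 0], [0, -1.8, 0, 0, 0, 0, 0], [0, -2.4, 0, 0, 0, 0, 0], [0, -3, 0, 0, 0, 0, 0], [0, -3.6, 0, 0, 0, 0, 0], [0, -3.7, 0, 0, 0, 0, 0], [0, -3.7, 0, 0, 0, 0, 0]],
  ],
)

```text
time_s: 6.32
ee_pos: [0.4965, 0.0015, 0.173]
eef_rot: [3.14, 0.0, -1.751]
force: [0.5, 0.7, -0.0]
grip_width: 0.0193
```

Call:
play_rows(
  steps=[
    [[0, 0, -0.4, 0, 0, 0, 0], [0, 0, -0.9, 0, 0, 0, 0], [0, 0, -1.5, 0, 0, 0, 0], [0, 0, -2.1, 0, 0, 0, 0], [0, 0, -2.7, 0, 0, 0, 0], [0, 0, -3.3, 0, 0, 0, 0], [0, 0, -3.9, 0, 0, 0, 0], [0, -0.2, -4.4, 0, 0, 0, 0], [0, -0.9, -5, 0, 0, 0, 0], [0, -1.7, -5.6, 0, 0, 0, 0], [0, -2.5, -6.2, 0, 0, 0, 0], [0, -3.2, -6.8, 0, 0, 0, 0], [0, -4, -7.4, 0, 0, 0, 0], [0, -4.6, -7.9, 0, 0, 0, 0], [0, -4.6, -7.9, 0, 0, 0, 0]],
  ],
)

```text
time_s: 7.57
ee_pos: [0.5428, -0.007, 0.2526]
eef_rot: [3.141, 0.0, -1.751]
force: [0.7, 0.1, -4.2]
grip_width: 0.0193
```

```bash
python3 - <<'E'
from h import *
S[0]=.6365
print(ctrl.get_obs()["ee_pos"],ctrl.get_obs()["force"])
b=cam("scene"); cv2.imwrite("pics/s4.png",cv2.resize(b["frame"][150:310,250:450],None,fx=3,fy=3,interpolation=cv2.INTER_CUBIC))
for a in(.6,.8,1.,1.2):
    print(a,proj(b,[st(.049-.109*np.cos(a)+.005*np.sin(a),s*.028,.177+.109*np.sin(a)+.005*np.cos(a)) for s in(1,-1)]).round().tolist())
print(proj(b,[st(.022,0,.257)]))
tip(.052,.266)
E
```

```text
[ 0.54279411 -0.00699195  0.25257109] [ 0.69789441  0.12610326 -4.20592507]
0.6 [[350.0, 217.0], [330.0, 223.0]]
0.8 [[354.0, 214.0], [333.0, 220.0]]
1.0 [[357.0, 213.0], [336.0, 219.0]]
1.2 [[362.0, 214.0], [340.0, 220.0]]
[[352.65499322 227.3302957 ]]
row [ 0.19 -3.12 -0.92] [ 0.001  0.    -0.001]
```

View pics/s4.png

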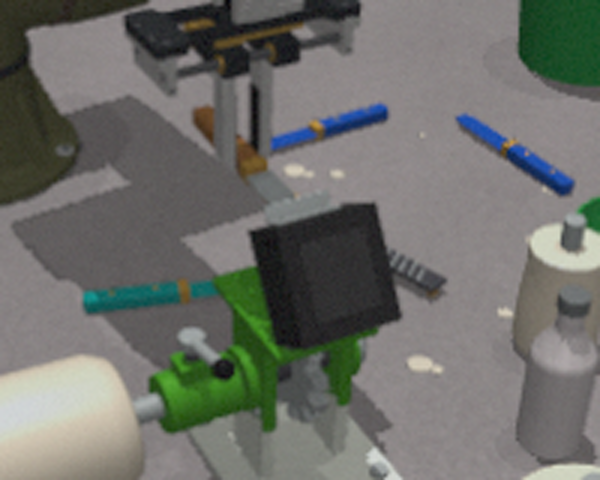

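The scene crop shows the cover at about 1 rad, its lip at (340–363, 217) in full-frame pixels, with the blade inside the hood. Next I push the hood's inner face back, descending toward the end of the swing.

Call:
play_rows(
  steps=[
    [[0.1, -0.6, 0, 0, 0, 0, 0], [0.1, -1.4, 0, 0, 0, 0, 0], [0.1, -2.2, 0, 0, 0, 0, 0], [0.1, -3, 0, 0, 0, 0, 0], [0.1, -3.8, 0, 0, 0, 0, 0], [0.1, -4.6, 0, 0, 0, 0, 0], [0.1, -5.4, 0, 0, 0, 0, 0], [0.1, -6.2, 0, 0, 0, 0, 0], [0.1, -7, 0, 0, 0, 0, 0], [0.1, -7.7, 0.1, 0, 0, 0, 0], [0.1, -8.3, 0.5, 0, 0, 0, 0], [0.1, -8.9, 0.9, 0, 0, 0, 0], [0.1, -9.4, 1.3, 0, 0, 0, 0], [0.1, -9.8, 1.7, 0, 0, 0, 0], [0.1, -10, 1.9, 0, 0, 0, 0], [0.1, -10, 1.9, 0, 0, 0, 0]],
  ],
)

```text
time_s: 8.95
ee_pos: [0.6405, -0.0259, 0.232]
eef_rot: [3.139, 0.0, -1.751]
force: [-0.3, 0.1, -0.8]
grip_width: 0.0194
```

```bash
python3 - <<'E'
from h import *
S[0]=.6365
print(ctrl.get_obs()["ee_pos"],ctrl.get_obs()["force"])
b=cam("scene"); cv2.imwrite("pics/s5.png",cv2.resize(b["frame"][150:310,250:450],None,fx=3,fy=3,interpolation=cv2.INTER_CUBIC))
for a in(1.6,1.7,1.8,1.95):
    print(a,[ (3*(proj(b,[st(.049+x*np.cos(a)+z*np.sin(a),s,.177-x*np.sin(a)+z*np.cos(a)) for s in(.0425,-.0425)])-[250,150])).round().tolist() for x,z in((-.109,.005),(-.094,.059),(-.002,.059))])
tip(.127,.235)
E
```

```text
[ 0.64051819 -0.02587085  0.23202204] [-0.27717978  0.1117238  -0.8005108 ]
1.6 [[[382.0, 209.0], [282.0, 239.0]], [[420.0, 265.0], [318.0, 297.0]], [[408.0, 360.0], [311.0, 394.0]]]
1.7 [[[390.0, 218.0], [289.0, 248.0]], [[426.0, 279.0], [324.0, 311.0]], [[407.0, 366.0], [311.0, 399.0]]]
1.8 [[[397.0, 228.0], [296.0, 258.0]], [[431.0, 293.0], [329.0, 326.0]], [[406.0, 371.0], [310.0, 405.0]]]
1.95 [[[408.0, 245.0], [306.0, 276.0]], [[438.0, 315.0], [336.0, 349.0]], [[403.0, 378.0], [308.0, 411.0]]]
row [ 0.09 -0.62  0.24] [ 0.002  0.    -0.001]
```

View pics/s5.png

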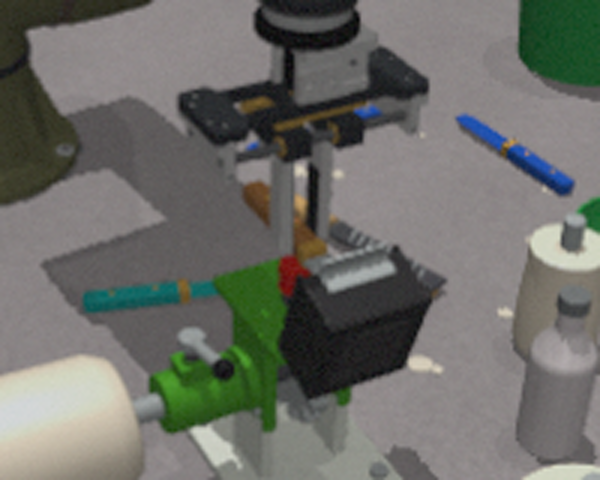

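The red knob at (292,275) in the crop is now exposed. The hood's far corner at (433,295) matches about 1.8 rad. One more push takes it to the stop.

Call:
play_rows(
  steps=[
    [[0.1, -0.3, 0.15, 0, 0, 0, 0], [0.1, -0.6, 0.25, 0, 0, 0, 0], [0.1, -0.8, 0.3, 0, 0, 0, 0], [0.1, -0.9, 0.3, 0, 0, 0, 0], [0.1, -0.9, 0.3, 0, 0, 0, 0]],
  ],
)

```text
time_s: 9.42
ee_pos: [0.6473, -0.028, 0.229]
eef_rot: [3.134, -0.0, -1.751]
force: [-18.5, 3.4, 2.2]
grip_width: 0.0197
```

At the stop (18 N). Retreating straight back.

Call:
play_rows(
  steps=[
    [[0, 1, 0, 0, 0, 0, 0], [0, 3, 0, 0, 0, 0, 0], [0, 6.5, 0, 0, 0, 0, 0], [0, 10, -0.2, 0, 0, 0, 0], [0, 13.5, -0.4, 0, 0, 0, 0], [0, 17, -0.4, 0, 0, 0, 0], [0, 20, -0.4, 0, 0, 0, 0], [0, 21, -0.4, 0, 0, 0, 0], [0, 21, -0.4, 0, 0, 0, 0]],
  ],
)

```text
time_s: 10.17
ee_pos: [0.4398, 0.0099, 0.2356]
eef_rot: [3.136, 0.0, -1.751]
force: [0.5, -0.2, -0.4]
grip_width: 0.0196
```

```bash
python3 - <<'E'
from h import *
S[0]=.6365
b=cam("scene"); cv2.imwrite("pics/s6.png",cv2.resize(b["frame"][130:330,250:450],None,fx=3,fy=3,interpolation=cv2.INTER_CUBIC))
o=ctrl.get_obs();Rm=R.from_euler("xyz",o["eef_rot"]); print(o["ee_pos"],o["eef_rot"])
k=o["ee_pos"]+Rm.apply([[0,-.117,-.0049],[0,-.027,-.0049],[0,.083,-.0049]]); print("tip,ferrule,rear",(3*(proj(b,k)-[250,130])).round())
print("knob",proj(b,[st(0,0,.2)]))
c=cam("wrist"); print(proj(c,k).round()); F=c["frame"]; g=cv2.cvtColor(F,cv2.COLOR_BGR2HSV)
cv2.imwrite("pics/s6.png",np.hstack([cv2.resize(b["frame"][130:330,250:380],None,fx=3,fy=3,interpolation=cv2.INTER_CUBIC),cv2.resize(F[:,120:520],(400,600))]) if 0 else cv2.resize(b["frame"][130:330,250:450],None,fx=3,fy=3,interpolation=cv2.INTER_CUBIC))
go([.4448,.3548,.21],[np.pi,0,-1.225])
E
```

```text
[0.44107935 0.00969742 0.23550599] [ 3.13576587e+00  1.97278427e-04 -1.75088167e+00]
tip,ferrule,rear [[246. 246.]
 [200. 197.]
 [150. 144.]]
knob [[347.39370106 242.23411694]]
[[317.  39.]
 [317. 243.]
 [317. 429.]]
row [-34.02   5.87   2.56] [ 0.006  0.002 -0.526]
```

View pics/s6.png

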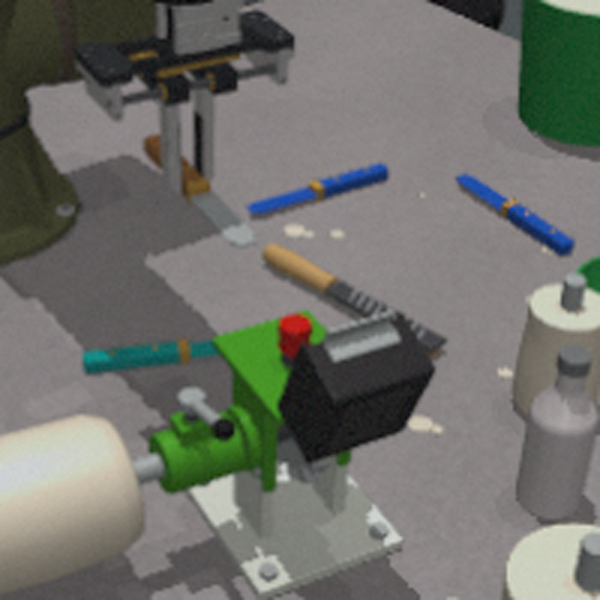

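The cover is fully back with the lip on top at (365,340) in the crop. The knob is free at (295,333) and the knife is still held straight. I'm carrying the knife back to its clear spot.

Call:
play_rows(
  steps=[
    [[-3, 0.5, 0, 0, 0, -0.05, 0], [-7, 1.2, 0, 0, 0, -0.11, 0], [-11, 1.9, 0, 0, 0, -0.17, 0], [-15, 2.6, 0, 0, 0, -0.23, 0], [-19, 3.3, 0.5, 0, 0, -0.29, 0], [-23, 4, 1.2, 0, 0, -0.36, 0], [-27, 4.7, 2, 0, 0, -0.42, 0], [-31, 5.4, 2.5, 0, 0, -0.48, 0], [-33.5, 5.8, 2.6, 0.006, 0, -0.52, 0], [-34, 5.9, 3.5, 0.006, 0, -0.526, 0], [-34, 5.9, 7, 0.006, 0, -0.526, 0], [-34, 5.9, 11, 0.006, 0, -0.526, 0], [-34, 5.9, 15, 0.006, 0, -0.526, 0], [-34, 5.9, 18.5, 0.006, 0, -0.526, 0], [-34, 5.9, 20.5, 0.006, 0, -0.526, 0], [-34, 5.9, 21.5, 0.006, 0, -0.526, 0], [-34, 5.9, 21.5, 0.006, 0, -0.526, 0]],
  ],
)

```text
time_s: 11.68
ee_pos: [0.443, 0.354, 0.0181]
eef_rot: [3.138, 0.001, -1.226]
force: [-0.4, -0.5, -1.0]
grip_width: 0.0196
```

```bash
python3 - <<'E'
from h import *
go([.4448,.3548,.005],[np.pi,0,-1.225])
E
```

```text
row [-0.01 -0.2   1.31] [ 0.004  0.001 -0.001]
```

Call:
play_rows(
  steps=[
    [[0, 0, 0.5, 0.004, 0, 0, 0], [0, 0, 0.9, 0.004, 0, 0, 0], [0, 0, 1.2, 0.004, 0, 0, 0], [0, 0, 1.3, 0.004, 0, 0, 0], [0, 0, 1.3, 0.004, 0, 0, 0]],
  ],
)

```text
time_s: 12.1
ee_pos: [0.4432, 0.3541, 0.0055]
eef_rot: [-3.14, 0.001, -1.226]
force: [-0.4, -0.3, -0.7]
grip_width: 0.0199
```

Call:
play_rows(
  steps=[
    [[0, 0, 0.1, 0, 0, 0, 0], [0, 0, 0.15, 0, 0, 0, 0], [0, 0, 0.15, 0, 0, 0, 0.15], [0, 0, 0.15, 0, 0, 0, 0.35], [0, 0, 0.15, 0, 0, 0, 0.5], [0, 0, 0.15, 0, 0, 0, 0.5], [0, 0, 0.15, 0, 0, 0, 0.5], [0, 0, -1.5, 0, 0, 0, 0.5], [0, 0, -5, 0, 0, 0, 0.5], [0, 0, -9, 0, 0, 0, 0.5], [0, 0, -13, 0, 0, 0, 0.5], [0, 0, -17, 0, 0, 0, 0.5], [0, 0, -21, 0, 0, 0, 0.5], [0, 0, -25, 0, 0, 0, 0.5], [0, 0, -29, 0, 0, 0, 0.5], [0, 0, -31, 0, 0, 0, 0.5]],
  ],
)

```text
time_s: 13.43
ee_pos: [0.4432, 0.354, 0.3209]
eef_rot: [-3.135, 0.002, -1.226]
force: [-0.7, 0.2, -0.2]
grip_width: 0.0471
```

```bash
python3 - <<'E'
from h import *
S[0]=.6365
c=cam("top"); F=c["frame"]; g=cv2.cvtColor(F,cv2.COLOR_BGR2HSV)
m=cv2.inRange(g,(0,150,80),(6,255,255))|cv2.inRange(g,(174,150,80),(180,255,255)); m[:140]=0;m[230:]=0;m[:,:300]=0;m[:,380:]=0
ys,xs=np.nonzero(m); print(len(xs),xs.mean(),ys.mean(),onz(c,[[xs.mean(),ys.mean()]],.21), st(0,0,.2))
b=cam("scene"); gs=cv2.cvtColor(b["frame"],cv2.COLOR_BGR2HSV)
m=cv2.inRange(gs,(0,150,80),(6,255,255))|cv2.inRange(gs,(174,150,80),(180,255,255)); m[:200]=0;m[290:]=0;m[:,:300]=0;m[:,400:]=0
y2,x2=np.nonzero(m); print(x2.mean(),y2.mean(),x2.min(),x2.max(),y2.min(),y2.max(),proj(b,[st(0,0,.2)]),tri(c,[[xs.mean(),ys.mean()]],b,[[x2.mean(),y2.mean()-1]]))
cv2.imwrite("pics/t7.png",np.hstack([cv2.resize(F[130:330,100:360],None,fx=2,fy=2),cv2.resize(b["frame"][170:290,290:380],(270,400))]))
go(st(0,0,.27),[np.pi,0,-1.751])
E
```

```text
91 334.8021978021978 167.1868131868132 [[ 0.63686166 -0.02499077  0.21      ]] [ 0.6365 -0.026   0.2   ]
347.53465346534654 240.73267326732673 343 352 235 248 [[347.39370106 242.23411694]] [[ 0.63711545 -0.02553917  0.20771707  0.00123183]]
row [42.32 -5.27  4.9 ] [-0.007  0.005  0.525]
```

View pics/t7.png

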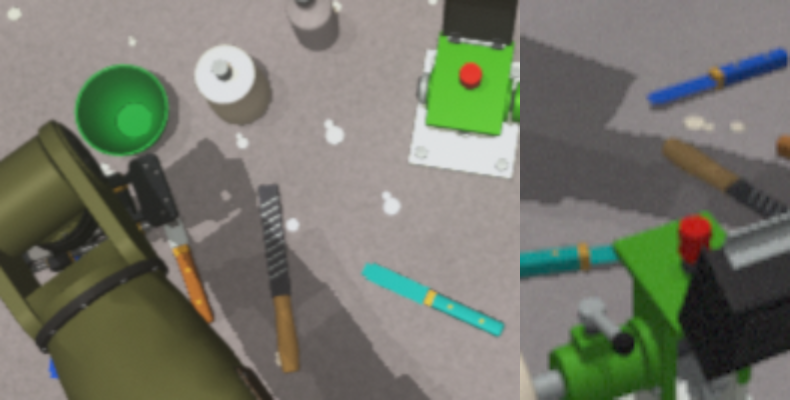

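The knife lies flat on the bench in its old spot, at about (190,285) in the crop. The knob is at top-view pixel (334.8,167.2), which gives world (0.637, -0.0255). Moving over it.

Call:
play_rows(
  steps=[
    [[3, -0.4, 0.3, 0, 0, 0.04, 0.5], [7, -0.9, 0.8, 0, 0, 0.09, 0.5], [11, -1.4, 1.3, 0, 0, 0.14, 0.5], [15, -1.9, 1.7, 0, 0, 0.19, 0.5], [19, -2.4, 2.2, 0, 0, 0.24, 0.5], [23, -2.9, 2.6, 0, 0, 0.29, 0.5], [27, -3.4, 3.1, 0, 0, 0.34, 0.5], [31, -3.9, 3.6, 0, 0, 0.39, 0.5], [35, -4.4, 4, 0, 0, 0.44, 0.5], [39, -4.9, 4.5, -0.007, 0.005, 0.49, 0.5], [41.5, -5.2, 4.8, -0.007, 0.005, 0.52, 0.5], [42.3, -5.3, 4.9, -0.007, 0.005, 0.525, 0.5], [42.3, -5.3, 4.9, -0.007, 0.005, 0.525, 0.5], [42.3, -5.3, 4.9, -0.007, 0.005, 0.525, 0.5]],
  ],
)

```text
time_s: 14.7
ee_pos: [0.6363, -0.025, 0.2692]
eef_rot: [3.14, -0.0, -1.75]
force: [-0.2, 1.3, -0.1]
grip_width: 0.0474
```

```bash
python3 - <<'E'
from h import *
print(ctrl.get_obs()["ee_pos"])
c=cam("wrist"); g=cv2.cvtColor(c["frame"],cv2.COLOR_BGR2HSV)
m=cv2.inRange(g,(0,150,80),(6,255,255))|cv2.inRange(g,(174,150,80),(180,255,255))
k=max(cv2.findContours(m,0,2)[0],key=cv2.contourArea); (u,v),r=cv2.minEnclosingCircle(k); print(u,v,r,cv2.boundingRect(k),onz(c,[[u,v]],.208),proj(c,[[.637,-.0255,.208]]))
cv2.imwrite("pics/w8.png",c["frame"])
go([.637,-.0255,.186],[np.pi,0,-1.751])
E
```

```text
[ 0.63634033 -0.02503594  0.26920803]
319.4827575683594 252.0 19.694103240966797 (301, 233, 38, 39) [[ 0.63693736 -0.02656306  0.208     ]] [[317.89344622 252.18376194]]
row [ 0.09 -0.09  8.38] [ 0.    -0.     0.002]
```

View pics/w8.png

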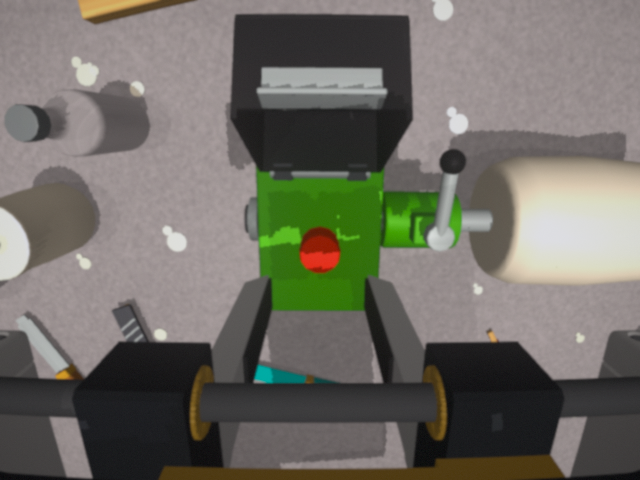

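The wrist view shows the knob centred between the fingers at (319,252), with the cover fully back and the clamp lever clear. Descending and gripping.

Call:
play_rows(
  steps=[
    [[0.15, -0.1, 2, 0, 0, 0, 0.5], [0.15, -0.1, 4.5, 0, 0, 0, 0.5], [0.15, -0.1, 6.5, 0, 0, 0, 0.5], [0.15, -0.1, 7.8, 0, 0, 0, 0.5], [0.15, -0.1, 8.3, 0, 0, 0, 0.5], [0.15, -0.1, 8.3, 0, 0, 0, 0.5], [0.15, -0.1, 8.3, 0, 0, 0, 0], [0.15, -0.1, 8.3, 0, 0, 0, 0], [0.15, -0.1, 8.3, 0, 0, 0, 0], [0.15, -0.1, 8.3, 0, 0, 0, 0], [0.15, -0.1, 8.3, 0, 0, 0, 0], [0.15, -0.1, 8.3, 0, 0, 0, 0]],
  ],
  force=55,
)

```text
time_s: 15.75
ee_pos: [0.6372, -0.0263, 0.1878]
eef_rot: [-3.141, -0.0, -1.75]
force: [-1.2, -1.1, 6.5]
grip_width: 0.0262
```

Call:
play_rows(
  steps=[
    [[0, 0, -0.2, 0, 0, 0, 0], [0, 0, -0.4, 0, 0, 0, 0], [0, 0, -0.6, 0, 0, 0, 0], [0, 0, -0.8, 0, 0, 0, 0], [0, 0, -1, 0, 0, 0, 0], [0, 0, -1.2, 0, 0, 0, 0], [0, 0, -1.3, 0, 0, 0, 0], [0, 0, -1.3, 0, 0, 0, 0], [0, 0, -1.3, 0, 0, 0, 0]],
  ],
)

```text
time_s: 16.5
ee_pos: [0.6371, -0.0263, 0.2005]
eef_rot: [-3.141, -0.0, -1.75]
force: [3.6, -1.6, -10.8]
grip_width: 0.0261
```

Call:
play_rows(
  steps=[
    [[0, 0, -0.1, 0, 0, 0, 0], [0, 0, -0.15, 0, 0, 0, 0], [0, 0, -0.2, 0, 0, 0, 0], [0, 0, -0.2, 0, 0, 0, 0], [0, 0, -0.2, 0, 0, 0, 0]],
  ],
)

```text
time_s: 16.92
ee_pos: [0.6371, -0.0263, 0.202]
eef_rot: [3.142, -0.0, -1.749]
force: [5.1, 0.2, -14.4]
grip_width: 0.0262
```

Call:
play_rows(
  steps=[
    [[0, 0, -0.08, 0, 0, 0, 0], [0, 0, -0.08, 0, 0, 0, 0], [0, 0, -0.08, 0, 0, 0, 0], [0, 0, -0.08, 0, 0, 0, 0], [0, 0, -0.08, 0, 0, 0, 0], [0, 0, -0.08, 0, 0, 0, 0]],
  ],
)

```text
time_s: 17.42
ee_pos: [0.6371, -0.0263, 0.202]
eef_rot: [3.141, -0.0, -1.75]
force: [8.0, -0.9, -17.2]
grip_width: 0.0261
```

```bash
python3 - <<'E'
from h import *
o=ctrl.get_obs(); print(o["ee_pos"],o["force"],o["grip_width"])
b=cam("scene"); c=cam("wrist")
o=ctrl.get_obs(); print(o["ee_pos"],o["force"])
cv2.imwrite("pics/f9.png",np.hstack([cv2.resize(b["frame"][150:310,260:400],(525,600)),cv2.resize(c["frame"][:,150:490],(270,380))[:600] if 0 else cv2.copyMakeBorder(cv2.resize(c["frame"],(270,202)),0,398,0,0,0)]))
E
```

```text
[ 0.63706061 -0.02626542  0.20198719] [  7.98999912  -0.92368982 -17.16075194] 0.02614535794722344
[ 0.63708332 -0.02628599  0.20199379] [  6.86407663  -1.76069968 -16.79439088]
```

View pics/f9.png

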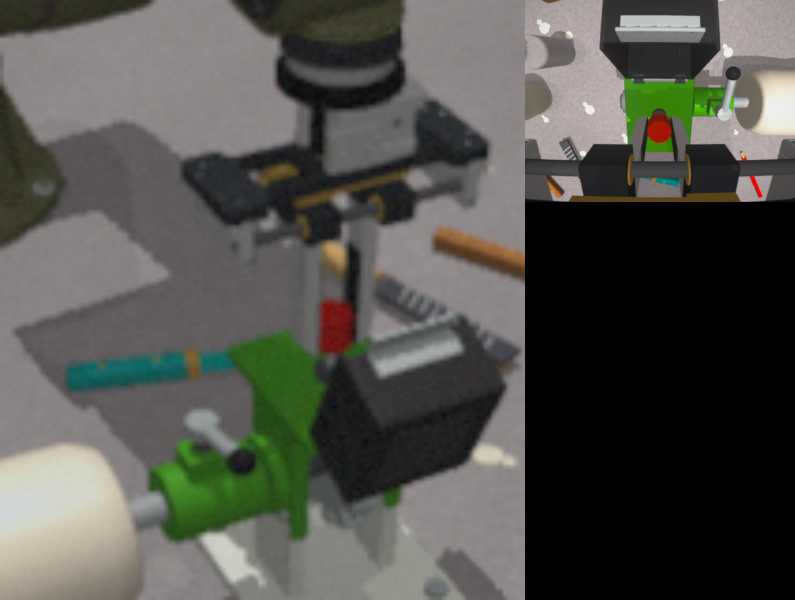

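The final picture shows the knob raised between the fingers at (335,325), the cover swung back, and the knife, model and rasp where they should be. Extra pull raises the force but not the height, so the plunger is at its stop. Handing in.

```bash
python3 -c "
from station import ctrl
print(ctrl.hand_in())"
```

```text
the job is handed in; nothing more can be done
None
```

The job is done and handed in at about 17.5 s, with the gripper still holding the red knob up at its stop.

- **Cover:** I levered it open by its front lip with the knife's blade, then pushed it back until it met its stop. The force reached about 18 N there, and the pictures show it fully back.
- **Knife:** It lies flat on the bench in its original spot.
- **Plunger:** The knob rose 14.2 mm. Pulling further raised the force from 14 to 17 N without moving it, so it is against the stop. It did not slip: the grip opening stayed at 26 mm.
- **Other things:** The model, socket, rasp and look-alike knives look unmoved in the last pictures. I compared them only by eye.

**Small disagreements:**
- The stand turned out about 1.5 mm nearer than first measured, and I corrected for that.
- After the push against the stop, the knife tip sat about 2 px off its predicted place.
- At the end there was a sideways force of 7–8 N on the gripper while it held the knob.

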